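Fetch the collet tray from behind the toolholders and stack it

TASK

The collet tray on the grey metal plate is walled in by three toolholders: first clear all three onto the grey felt mat at the side, standing upright, and only then lift the tray out and stack it on the matching tray at the other side, so that its feet drop inside the lower rim at all four corners and it sits level. Then put each toolholder back upright on the black pad of its own shape that it came from, its foot wholly on the pad. Never let a toolholder fall over, and leave the brass setting master beside the tray where it stands.

Things in the scene. Friction and masses are not known exactly. Their poses are not given: they have to be found in the camera images.
- wheel_arbor: Loose toolholder with a red-brown grinding wheel as its foot: wheel 66 mm across and 14 mm thick, steel collar 42 mm across up to 24 mm, then an upright steel stem 30 mm in diameter up to 100 mm; about 0.4 kg. Grip it by the stem. Origin: centre of its underside, z up the stem; round, so yaw does not matter. It starts on pad_wheel.
- block_post: Loose toolholder with a square steel foot: 46 x 46 mm and 34 mm high, carrying an upright dark round post 32 mm in diameter up to 100 mm; about 0.55 kg. Grip it by the post. Origin: centre of its underside, z up the post. It starts on pad_block.
- collet_chuck: Loose collet chuck, all steel and round: foot 52 mm across up to 18 mm, body 40 mm across up to 62 mm, nut 48 mm across from 66 mm to its flat top at 105 mm, six slots in the nut; about 0.6 kg. Grip it by the nut. Origin: centre of its underside, z up. It starts on pad_chuck.
- collet_tray: Tray to fetch: loose, grey plastic, 60 (x) x 116 (y) x 40 mm high, 0.45 kg, three steel collets in it below the rim. Four tapered feet 8 mm high (12 mm across at the root, 6 at the tip, at x +-17, y +-45 mm); plain walls from 8 to 40 mm, gripped across the 60 mm. Origin: centre underneath, at the feet's tips. On the 5 mm plate, 70 mm behind the row of toolholders; 45 mm fence 65 mm behind it.
- base_tray: Tray to stack on: same shape and size, fixed to the bench beyond one end of the plate (mat at the other), thin rods lying low in it. Opening inside the rim 50 x 106 mm, rim at 40 mm: the upper tray, parallel and centred (half a turn is the same), drops its feet 8 mm inside with 2 mm of play; its origin is then 32 mm above this one. Origin: centre underneath, x along the 60 mm, y along the 116 mm.
- mat: Side area: thin grey felt mat fixed to the bench, 290 mm (its x) x 110 mm (its y), 3 mm thick. Origin: centre of its underside, on the bench. There is room for the three toolholders in a row along its x, 90 mm apart.
- pad_wheel: Place of wheel_arbor: the larger round black rubber pad, 86 mm across and 4 mm thick, fixed on the plate. Origin: centre of its underside, so the toolholder stands 4 mm above it. The three pads lie in a row 90 mm apart along the robot's side of the plate, in any order.
- pad_block: Place of block_post: the square black rubber pad, 66 x 66 mm and 4 mm thick, fixed on the plate. Origin: centre of its underside; its x axis points square to the row of pads towards the tray, its y axis along the row.
- pad_chuck: Place of collet_chuck: the smaller round black rubber pad, 72 mm across and 4 mm thick, fixed on the plate. Origin: centre of its underside.
- setting_master: Bystander: small stepped brass setting master, 30 mm across at the foot and 48 mm high, standing loose on the plate beyond the end of the tray on the robot's left. Origin: centre of its underside. To be left where it stands.

How it is judged (in metres and radians):
On the way, in this order (a step that is already met when the one before it is completed fails the run):
1. all three toolholders stand upright on the mat, the tray still in its place (x of wheel_arbor in the frame of mat between -0.14 and 0.14 m and y of wheel_arbor in the frame of mat between -0.052 and 0.052 m and z of wheel_arbor in the frame of mat between -0.002 and 0.008 m and angle between each of wheel_arbor, block_post, collet_chuck's own z axis and vertical below 0.12 rad and linear speed of each of wheel_arbor, block_post, collet_chuck below 0.02 m/s and angular speed of each of wheel_arbor, block_post, collet_chuck below 0.2 rad/s and x of block_post in the frame of mat between -0.14 and 0.14 m and y of block_post in the frame of mat between -0.052 and 0.052 m and z of block_post in the frame of mat between -0.002 and 0.008 m and x of collet_chuck in the frame of mat between -0.14 and 0.14 m and y of collet_chuck in the frame of mat between -0.052 and 0.052 m and z of collet_chuck in the frame of mat between -0.002 and 0.008 m and distance of collet_tray from where it was at the start of the episode below 0.03 m), for 0.2 s.
2. the collet tray is stacked on the base tray, its feet inside the rim (horizontal distance between collet_tray and base_tray below 0.005 m and z of collet_tray in the frame of base_tray between 0.028 and 0.0355 m and angle between the y axis of collet_tray and the y axis of base_tray, either way round below 0.08 rad and angle between collet_tray's own z axis and vertical below 0.06 rad and linear speed of collet_tray below 0.02 m/s and angular speed of collet_tray below 0.2 rad/s), for 0.2 s.
At the end, for the whole second after the job is handed in: Tray stacked on the base tray: centres within 5 mm, parallel within 0.08 rad, level within 0.06 rad, 28 to 35.5 mm above its origin; each toolholder upright (0.12 rad) on its own pad, centres within 12 mm; setting master within 15 mm of its start; all released and at rest (all of step 2 and horizontal distance between wheel_arbor and pad_wheel below 0.012 m and z of wheel_arbor in the frame of pad_wheel between 0 and 0.009 m and angle between each of wheel_arbor, block_post, collet_chuck's own z axis and vertical below 0.12 rad and linear speed of each of wheel_arbor, block_post, collet_chuck below 0.02 m/s and angular speed of each of wheel_arbor, block_post, collet_chuck below 0.2 rad/s and horizontal distance between block_post and pad_block below 0.012 m and z of block_post in the frame of pad_block between 0 and 0.009 m and horizontal distance between collet_chuck and pad_chuck below 0.012 m and z of collet_chuck in the frame of pad_chuck between 0 and 0.009 m and distance of setting_master from where it was at the start of the episode below 0.015 m); the robot touches nothing.
It fails at once if a toolholder is tipped over (angle between any of wheel_arbor, block_post, collet_chuck's own z axis and vertical above 0.7 rad).
It fails at once if the setting master is pushed away (more than 30 mm) or knocked over (distance of setting_master from where it was at the start of the episode above 0.03 m or angle between setting_master's own z axis and vertical above 0.6 rad).
It also fails if it takes over 147 s, if anything falls off the work surface, if the arm or the gripper's body presses on something with over 40 N, if the wrist force passes 120 N, or if a joint passes its speed limit or range.

ROBOT

A 6-joint arm with a two-finger parallel gripper is mounted at the origin on the work surface. World frame = base frame: x ahead of the robot, y to its left, z up, the work surface at z = 0. Lengths are in mm, angles in rad, forces in N, time in s.
With the tool pointing down it reaches from about 275 to 825 mm from the base axis. Payload 5.2 kg.
Tool frame: the origin (TCP) lies midway between the tips of the shut fingers; the grasp point (between the pads) lies 19 mm behind it (ctrl.tcp_to_grasp is the distance from the TCP to the grasp point, in mm); z points along the fingers, y is the line along which they close (so a half turn about z gives the same grasp; the last joint's range is limited). The gripper opens to 93 mm and grips with 3 to 60 N. Pads are 15 mm wide; open, the fingers measure 128 mm over their backs; the gripper's body (75 mm by 188 mm) begins 65 mm behind the grasp point.
Start: joints at [-1.512, 0.259, 1.535, -0, 1.348, -0.203], TCP at [142.372, -531.258, 218.653] pointing down, gripper open.
Joint ranges: [-3.14, 3.14], [-0.91, 2.08], [0.19, 2.58], [-1.22, 4.36], [0.22, 2.71], [-3.12, 3.12]. Speed limits (rad/s): [2.57, 2.57, 3.14, 3.14, 3.14, 3.14].

INTERFACE

Orientations are given as a rotation vector (axis times angle).
In Python, from cell import ctrl gives the robot as it stands. The module is installed in compiled form; this text tells all that it offers.
- The arm moves only by the tool apply_moves, never from a script. Its argument "steps" is a list of rows, each a list of 5 numbers: the opening, from 0 (shut) to 1 (fully open), then the shift along the tool's x, y, z in m, then the turn about the tool's z in degrees. In form: [[hand, tx, ty, tz, turn], ...]. A call has 1 to 8 rows; each row is the pose to reach, as a shift and turn from the pose commanded when the call began, along the tool's axes at that moment; what a row does not reach only later rows make up. A row lasts 1/10 s, in which the tool goes at most 50 mm and 8.59 degrees, less where a joint would pass 70% of its speed; a pose out of reach is approached as far as the arm can. A call with a gripper value outside its range is refused whole. The fingers move at their own pace and stop on an object; the grip force is fixed at half the most. Time passes only in rows, so rows that repeat a pose let the fingers close. It gives the time, the measured TCP pose, the force, the opening and the grip force at its end, in the units of the state.
- ctrl.observe(): the state, without advancing time (a new reading comes with each control period).
- ctrl.read_camera(name): name is "scene" or "top" or "wrist"; returns a dict with "img" (480x640x3 uint8, red, green, blue), "fov_y" (degrees; the focal length in pixels is half the picture's height over the tangent of half this angle, whatever the lens; pixels are square), "cx", "cy" (the principal point, pixels), "rvec" (rotation vector, rad) and "tvec" (3), from world to camera coordinates, as OpenCV has them; the wrist camera has in their place "hand_eye" (4x4, takes a point from camera to tool coordinates, whose origin is the TCP and whose axes are the flange's). Camera axes: x right, y down, z forward; pixel columns grow to the right and rows downward; lengths in mm; the calibration is good to about 2 mm. A picture is of the moment at which its call begins: read the wrist's pose just before it. There is no depth.
- ctrl.finish_job(): hands the job in; it is judged then, once.
The state is a dict: "time_s": time; "joint_pos": joint angles; "joint_vel": joint speeds; "tau": joint torques, N m; "eef_pos": TCP position; "ee_rot": TCP orientation; "contact_force": force on the tool from outside, world axes, zero at the start; "ft_torque": the same for the moment, N m; "gripper_width": finger opening in mm; "grip_force": force on a finger pad.
Only numpy, scipy, OpenCV 4.12 (cv2) and the standard library are available. Lean on these libraries where they do the work, as an engineer would, in place of code of your own. Each camera call takes 0.05 s, during which the arm holds its last target. There are 200 camera calls.

## Working session

There is one attempt and no reset: what is moved stays moved. The work goes in short steps, Python scripts to look and compute and a tool call to move; the robot and the scene stay as the last step left them, time stands still between calls to the robot, and variables do not carry over. Pictures are saved under pics/ and viewed, at most 14 in all, crops included, and the job is handed in when it is done.

Besides the shell and the picture viewer there is one more tool, called as name(argument=value, ...) on one line, values as JSON. apply_moves: Moves the arm, as the interface text tells. Its arguments: {"type":"object","properties":{"steps":{"type":"array"}},"required":["steps"]}

```bash
mkdir -p pics; cat > h.py <<'E'
import numpy as np, cv2
from cell import ctrl
def cam(n):
    s=ctrl.observe(); c=ctrl.read_camera(n)
    f=240/np.tan(np.radians(c['fov_y'])/2)
    K=np.array([[f,0,c['cx']],[0,f,c['cy']],[0,0,1]])
    if n=='wrist':
        H=np.array(c['hand_eye']); R=cv2.Rodrigues(np.array(s['ee_rot'],float))[0]
        Rc=R@H[:3,:3]; o=R@H[:3,3]+np.array(s['eef_pos'])
    else:
        Rw=cv2.Rodrigues(np.array(c['rvec'],float))[0]; Rc=Rw.T; o=-Rw.T@np.array(c['tvec']).ravel()
    return c['img'],K,Rc,o
def ray(px,K,Rc,o,z):
    p=np.atleast_2d(np.array(px,float)); d=(Rc@np.linalg.inv(K)@np.c_[p,np.ones(len(p))].T).T
    return o+d*((z-o[2])/d[:,2])[:,None]
def proj(P,K,Rc,o):
    q=(K@Rc.T@(np.atleast_2d(P)-o).T).T; return q[:,:2]/q[:,2:]
def save(img,n): cv2.imwrite('pics/'+n+'.png',cv2.cvtColor(img,cv2.COLOR_RGB2BGR))
E
python3 - <<'E'
from h import *
for n in('top','scene','wrist'):
    i,K,Rc,o=cam(n); save(i,n+'0'); np.savez(n+'0.npz',i=i,K=K,Rc=Rc,o=o); print(n,o.round(),Rc[:,2].round(2),K[0,0].round())
s=ctrl.observe();print({k:s[k] for k in('time_s','eef_pos','ee_rot','gripper_width')},ctrl.tcp_to_grasp)
E
```

```text
top [516.  14. 807.] [ 0.04 -0.02 -1.  ] 455.0
scene [870. 358. 728.] [-0.38 -0.41 -0.83] 506.0
wrist [ 221. -510.  385.] [-0.28 -0.07 -0.96] 348.0
{'time_s': 0.15, 'eef_pos': array([ 142.35602911, -530.85743505,  218.03036652]), 'ee_rot': array([-3.11340215e+00, -4.09885818e-01, -1.81476556e-04]), 'gripper_width': 92.88283728978443} 18.8
```

View pics/top0.png

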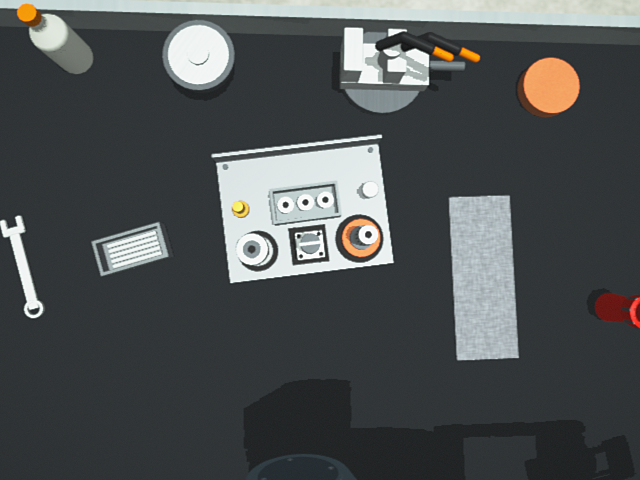

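View pics/scene0.png

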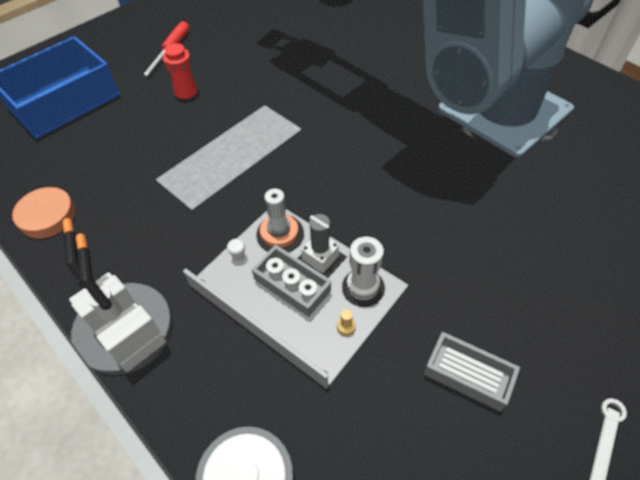

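The top view has +x up and −y to the right. Plate is at about (305,210), with the chuck at (253,250), the block at (310,242) and the wheel at (365,237) from left to right. Tray (305,203), brass master (240,208), base tray (131,248), mat (484,277), and an unlisted white knob at (369,189).

```bash
python3 - <<'E'
from h import *
d=np.load('top0.npz'); i,K,Rc,o=[d[k] for k in('i','K','Rc','o')]
save(cv2.resize(i[125:290,85:400],None,fx=2.5,fy=2.5,interpolation=cv2.INTER_CUBIC),'topz')
hsv=cv2.cvtColor(i,cv2.COLOR_RGB2HSV); g=i.mean(2)
# mat
m=((g>110)&(hsv[...,1]<40)).astype(np.uint8); m[:,:440]=0; m[:180]=0; m[380:]=0; m[:,540:]=0
c=max(cv2.findContours(m,0,2)[0],key=cv2.contourArea); b=cv2.boxPoints(cv2.minAreaRect(c)); print('mat',b, ray(b,K,Rc,o,3).round())
# base tray
m=(g>75).astype(np.uint8); m[:,:85]=0;m[:,180:]=0;m[:215]=0;m[285:]=0
c=max(cv2.findContours(m,0,2)[0],key=cv2.contourArea); b=cv2.boxPoints(cv2.minAreaRect(c)); w=ray(b,K,Rc,o,40)[:,:2];print('base',b,w.round(1),w.mean(0).round(1))
# approx tops
for n,p,z in(('chuck',(252,249),114),('block',(310,241),109),('wheel',(368,235),109),('tray',(305,202.5),45),('master',(240,208),5+40)): print(n,ray(p,K,Rc,o,z).round(1))
E
```

```text
mat [[448.02203 197.10057]
 [509.96356 193.95097]
 [518.26556 357.22375]
 [456.32404 360.37335]] [[ 640. -245.    3.]
 [ 648. -357.    3.]
 [ 358. -372.    3.]
 [ 351. -262.    3.]]
base [[ 89.930916 240.762   ]
 [158.89252  220.74089 ]
 [169.19675  256.23322 ]
 [100.23514  276.25433 ]] [[546.2 368.5]
 [582.3 255.3]
 [523.2 236.2]
 [487.4 349.2]] [534.8 302.3]
chuck [[536.1  90.1 114. ]]
block [[550.5   2.1 109. ]]
wheel [[561.7 -87.1 109. ]]
tray [[618.2  10.8  45. ]]
master [[606.4 119.5  45. ]]
```

View pics/topz.png

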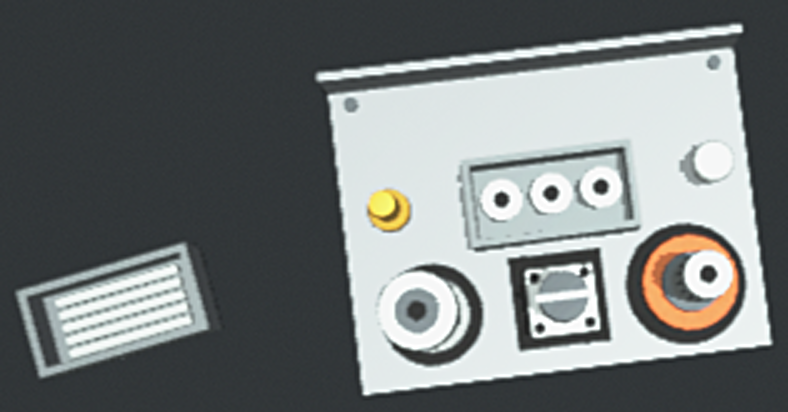

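apply_moves(steps=[[1,0.05,-0.03,0,-8],[1,0.1,-0.06,0,-16],[1,0.14,-0.09,0,-24],[1,0.18,-0.11,0,-32],[1,0.22,-0.135,0,-40],[1,0.26,-0.16,0,-48],[1,0.3,-0.185,0,-56],[1,0.34,-0.21,0,-64]])

```text
time_s: 0.95
eef_pos: [417.4, -238.6, 218.7]
ee_rot: [2.418, 2.005, 0.0]
contact_force: [0.8, -1.3, -0.4]
gripper_width: 93.1
grip_force: 0.0
```

```bash
cat >> h.py <<'E'
def goto(x,y,z,yaw):
    "shift/turn in tool axes to bring TCP to x,y,z with tool-y at world angle yaw(deg)"
    s=ctrl.observe(); R=cv2.Rodrigues(np.array(s['ee_rot'],float))[0]
    t=R.T@(np.array([x,y,z])-s['eef_pos'])/1000
    a=np.degrees(np.arctan2(R[1,1],R[0,1])); dt=-(yaw-a); dt=(dt+90)%180-90
    print('t',round(s['time_s'],1),'pos',np.round(s['eef_pos'],1),'yaw',round(a,1),'shift',t.round(4),'turn',round(dt,1),'j6',round(s['joint_pos'][5],2),'w',round(s['gripper_width'],1),'gf',round(s['grip_force'],1),'F',np.round(s['contact_force'],1))
E
python3 -c "
from h import *
goto(562,-87,150,8)"
```

```text
t 0.9 pos [ 417.4 -238.6  218.7] yaw -10.7 shift [0.1758 0.114  0.0687] turn -18.7 j6 -0.57 w 93.1 gf 0.0 F [ 0.8 -1.3 -0.4]
```

apply_moves(steps=[[1,0.04,0.025,0,-6],[1,0.08,0.05,0,-12],[1,0.12,0.077,0.02,-18.7],[1,0.155,0.1,0.04,-18.7],[1,0.176,0.114,0.069,-18.7],[1,0.176,0.114,0.069,-18.7],[1,0.176,0.114,0.069,-18.7],[1,0.176,0.114,0.069,-18.7]])

```text
time_s: 1.75
eef_pos: [561.9, -90.5, 150.7]
ee_rot: [2.067, 2.364, 0.0]
contact_force: [-0.1, -0.0, -0.1]
gripper_width: 93.1
grip_force: 0.0
```

```bash
python3 -c "
from h import *
goto(562,-87,70,8)
i,K,Rc,o=cam('wrist'); save(i,'w1'); print(o)
print(proj([[562,-87,109],[562,-87,23],[549,2,109],[536,90,114]],K,Rc,o))"
```

```text
t 1.8 pos [561.9 -90.5 150.7] yaw 7.7 shift [0.0035 0.0005 0.0807] turn -0.3 j6 -0.49 w 93.1 gf 0.0 F [-0.1 -0.  -0.1]
[551.69958265 -10.31686931 317.54952106]
[[321.98349839 261.12016272]
 [321.96791527 226.81311043]
 [320.07444021 110.97443139]
 [317.18448838 -88.85650049]]
```

View pics/w1.png

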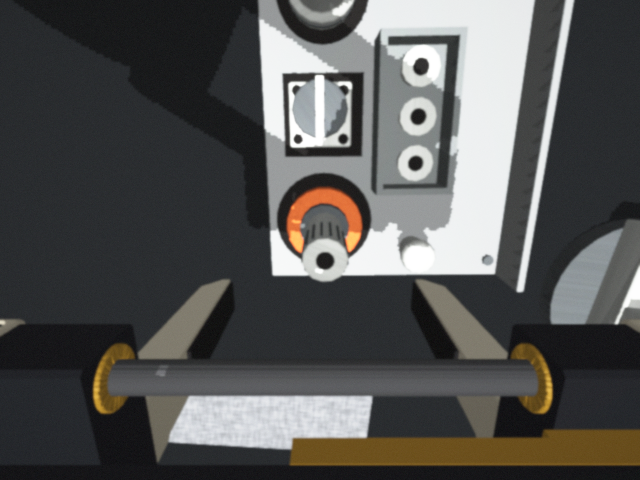

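Wrist view: wheel stem top at (324,261) against a predicted (322,261), and block post at (320,107) against (320,111). The estimates hold to about 2 mm.

apply_moves(steps=[[1,0.002,0,0.03,0],[1,0.003,0,0.06,0],[1,0.003,0,0.08,0],[1,0.003,0,0.08,0],[0,0.003,0,0.08,0],[0,0.003,0,0.08,0],[0,0.003,0,0.08,0],[0,0.003,0,0.08,0]])

```text
time_s: 2.6
eef_pos: [562.2, -86.7, 70.8]
ee_rot: [2.066, 2.364, 0.001]
contact_force: [-1.0, -0.4, -0.5]
gripper_width: 65.8
grip_force: 0.0
```

```bash
python3 -c "
from h import *
goto(409,-314,70,3)"
```

```text
t 2.6 pos [562.2 -86.7  70.8] yaw 7.7 shift [-0.2047 -0.1822  0.0007] turn 4.7 j6 -0.48 w 65.8 gf 0.0 F [-1.  -0.4 -0.5]
```

apply_moves(steps=[[0,0,0,0,0],[0,0,0,0,0],[0,0,0,0,0],[0,0,0,0,0],[0,0,0,0,0],[0,0,0,0,0],[0,0,0,0,0],[0,0,0,-0.01,0]])

```text
time_s: 3.4
eef_pos: [559.7, -85.9, 78.2]
ee_rot: [-2.064, -2.362, 0.003]
contact_force: [0.7, 0.5, -4.2]
gripper_width: 29.6
grip_force: 30.0
```

apply_moves(steps=[[0,0,0,-0.03,0],[0,-0.01,-0.01,-0.05,0],[0,-0.035,-0.031,-0.05,1],[0,-0.063,-0.056,-0.05,2],[0,-0.091,-0.081,-0.05,3],[0,-0.119,-0.106,-0.05,4],[0,-0.147,-0.131,-0.05,4.7],[0,-0.172,-0.153,-0.05,4.7]])

```text
time_s: 4.2
eef_pos: [431.2, -278.3, 129.9]
ee_rot: [-2.162, -2.277, 0.001]
contact_force: [-0.1, -1.9, -3.3]
gripper_width: 29.5
grip_force: 30.0
```

apply_moves(steps=[[0,-0.02,-0.018,0,0],[0,-0.033,-0.029,0,0],[0,-0.033,-0.029,0,0],[0,-0.033,-0.029,0.02,0],[0,-0.033,-0.029,0.035,0],[0,-0.033,-0.029,0.045,0],[0,-0.033,-0.029,0.05,0],[0,-0.033,-0.029,0.05,0]])

```text
time_s: 5.0
eef_pos: [405.7, -311.1, 79.2]
ee_rot: [-2.161, -2.278, -0.0]
contact_force: [0.0, -0.4, -4.8]
gripper_width: 29.6
grip_force: 30.0
```

```bash
python3 -c "
from h import *
goto(409,-314,65.5,3)"
```

```text
t 5.0 pos [ 405.7 -311.1   79.2] yaw 3.0 shift [-0.0031  0.0032  0.0137] turn 0.0 j6 -0.93 w 29.6 gf 30.0 F [ 0.  -0.4 -4.8]
```

apply_moves(steps=[[0,0,0,0.007,0],[0,0,0,0.012,0],[0,0,0,0.0135,0],[0,0,0,0.0135,0],[0,0,0,0.0135,0]])

```text
time_s: 5.5
eef_pos: [405.8, -312.0, 66.3]
ee_rot: [2.162, 2.279, -0.0]
contact_force: [-0.3, 0.2, -4.3]
gripper_width: 29.8
grip_force: 30.0
```

apply_moves(steps=[[0,0,0,0.001,0],[0,0,0,0.002,0],[0,0,0,0.002,0],[0.6,0,0,0.002,0],[0.6,0,0,0.002,0],[0.6,0,0,0.002,0],[0.6,0,0,-0.02,0],[0.6,0,0,-0.06,0]])

```text
time_s: 6.3
eef_pos: [404.3, -310.3, 124.6]
ee_rot: [-2.159, -2.274, -0.001]
contact_force: [-0.1, -0.4, 0.4]
gripper_width: 55.7
grip_force: 0.0
```

```bash
python3 -c "
from h import *
goto(547,2,150,8)"
```

```text
t 6.3 pos [ 404.3 -310.3  124.6] yaw 3.0 shift [ 0.3045  0.1587 -0.0245] turn -5.0 j6 -0.93 w 55.7 gf 0.0 F [-0.1 -0.4  0.4]
```

apply_moves(steps=[[0.8,0.01,0.005,-0.025,0],[0.8,0.05,0.026,-0.025,-1],[0.8,0.092,0.048,-0.025,-2],[0.8,0.136,0.071,-0.025,-3],[0.8,0.18,0.094,-0.025,-4],[0.8,0.224,0.117,-0.025,-5],[0.8,0.268,0.14,-0.025,-5],[0.8,0.304,0.158,-0.025,-5]])

```text
time_s: 7.1
eef_pos: [548.5, 2.6, 151.6]
ee_rot: [2.059, 2.371, 0.001]
contact_force: [0.4, -1.2, 0.5]
gripper_width: 74.3
grip_force: 0.0
```

apply_moves(steps=[[0.8,0,0,0.0,0],[0.8,0,0,0.0,0],[0.8,0,0,0.0,0]])

```text
time_s: 7.4
eef_pos: [547.2, -0.9, 151.2]
ee_rot: [2.062, 2.37, -0.001]
contact_force: [0.1, -0.8, -0.5]
gripper_width: 74.8
grip_force: 0.0
```

```bash
python3 -c "
from h import *
goto(547,2,70,8)
i,K,Rc,o=cam('wrist');save(i,'w2')"
```

```text
t 7.4 pos [547.2  -0.9 151.2] yaw 8.0 shift [0.0029 0.0002 0.0812] turn -0.0 j6 -0.34 w 74.8 gf 0.0 F [ 0.1 -0.8 -0.5]
```

View pics/w2.png

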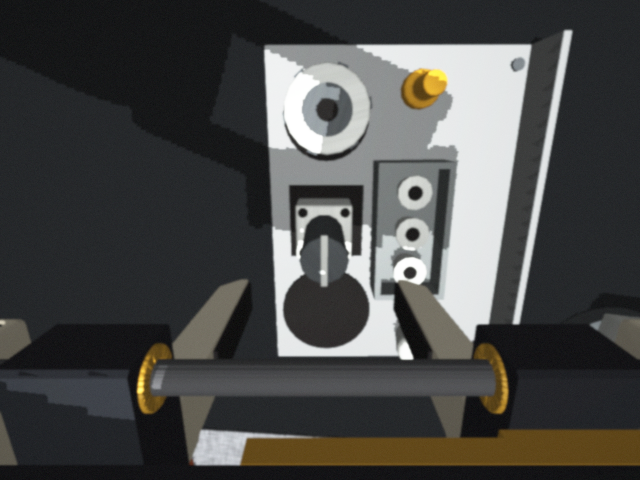

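The block post top is at (324,259), as expected from the wheel grasp; the emptied wheel pad shows at (326,312) and the chuck top at (326,110).

apply_moves(steps=[[0.8,0.003,0,0.03,0],[0.8,0.003,0,0.06,0],[0.8,0.003,0,0.081,0],[0.6,0.003,0,0.081,0],[0,0.003,0,0.081,0],[0,0.003,0,0.081,0],[0,0.003,0,0.081,0],[0,0.003,0,0.081,0]])

```text
time_s: 8.25
eef_pos: [547.9, 2.8, 71.3]
ee_rot: [2.06, 2.37, 0.002]
contact_force: [-0.4, 0.4, 0.5]
gripper_width: 38.8
grip_force: 0.0
```

apply_moves(steps=[[0,0,0,0,0],[0,0,0,0,0],[0,0,0,0,0],[0,0,0,0,0],[0,0,0,0,0]])

```text
time_s: 8.75
eef_pos: [547.7, 2.9, 70.8]
ee_rot: [2.06, 2.37, 0.001]
contact_force: [0.3, 0.6, 5.4]
gripper_width: 31.5
grip_force: 30.0
```

```bash
python3 -c "
from h import *
goto(499,-311,65,3)"
```

```text
t 8.8 pos [547.7   2.9  70.8] yaw 8.0 shift [-0.3041 -0.0919  0.0059] turn 5.0 j6 -0.34 w 31.5 gf 30.0 F [0.3 0.6 5.4]
```

apply_moves(steps=[[0,0,0,-0.02,0],[0,0,0,-0.05,0],[0,-0.02,-0.006,-0.05,1],[0,-0.055,-0.017,-0.05,2],[0,-0.1,-0.03,-0.05,3],[0,-0.145,-0.044,-0.05,4],[0,-0.19,-0.057,-0.05,5],[0,-0.23,-0.07,-0.05,5]])

```text
time_s: 9.55
eef_pos: [508.7, -236.0, 119.0]
ee_rot: [-2.162, -2.277, 0.001]
contact_force: [0.4, 0.3, -3.4]
gripper_width: 32.0
grip_force: 30.0
```

apply_moves(steps=[[0,-0.035,-0.01,0,0],[0,-0.06,-0.018,0,0],[0,-0.074,-0.022,0,0],[0,-0.074,-0.022,0,0],[0,-0.074,-0.022,0.02,0],[0,-0.074,-0.022,0.035,0],[0,-0.074,-0.022,0.045,0],[0,-0.074,-0.022,0.045,0]])

```text
time_s: 10.35
eef_pos: [491.1, -307.3, 73.4]
ee_rot: [-2.158, -2.277, -0.001]
contact_force: [-0.0, 0.6, -4.2]
gripper_width: 31.7
grip_force: 30.0
```

```bash
python3 -c "
from h import *
goto(499,-311,65,3)"
```

```text
t 10.3 pos [ 491.1 -307.3   73.4] yaw 3.1 shift [-0.0042  0.0077  0.0083] turn 0.1 j6 -0.81 w 31.7 gf 30.0 F [-0.   0.6 -4.2]
```

apply_moves(steps=[[0,-0.002,0.005,0.002,0],[0,-0.002,0.008,0.006,0],[0,-0.002,0.008,0.0085,0],[0,-0.002,0.008,0.0095,0],[0,-0.002,0.008,0.0095,0],[0,-0.002,0.008,0.0095,0]])

```text
time_s: 10.95
eef_pos: [499.8, -311.2, 65.8]
ee_rot: [2.163, 2.279, -0.0]
contact_force: [0.4, 0.2, -3.7]
gripper_width: 31.7
grip_force: 30.0
```

apply_moves(steps=[[0.6,0,0,0,0],[0.6,0,0,0,0],[0.6,0,0,0,0],[0.6,0,0,-0.02,0],[0.6,0,0,-0.05,0],[0.6,0,0,-0.085,0]])

```text
time_s: 11.55
eef_pos: [499.3, -310.7, 150.9]
ee_rot: [-2.161, -2.277, -0.0]
contact_force: [1.3, -0.4, 1.0]
gripper_width: 55.8
grip_force: 0.0
```

```bash
python3 -c "
from h import *
d=np.load('top0.npz')
goto(536,90,165,8)"
```

```text
t 11.6 pos [ 499.3 -310.7  150.9] yaw 3.0 shift [ 0.3983  0.0575 -0.0136] turn -5.0 j6 -0.8 w 55.8 gf 0.0 F [ 1.3 -0.4  1. ]
```

apply_moves(steps=[[1,0.03,0.004,-0.014,0],[1,0.08,0.012,-0.014,-1],[1,0.13,0.019,-0.014,-2],[1,0.18,0.026,-0.014,-3],[1,0.23,0.033,-0.014,-4],[1,0.28,0.04,-0.014,-5],[1,0.33,0.048,-0.014,-5],[1,0.375,0.054,-0.014,-5]])

```text
time_s: 12.35
eef_pos: [534.4, 68.2, 165.4]
ee_rot: [2.06, 2.37, 0.002]
contact_force: [0.4, -1.2, -0.3]
gripper_width: 93.0
grip_force: 0.0
```

apply_moves(steps=[[1,0.023,0.001,0,0],[1,0.023,0.001,0,0],[1,0.023,0.001,0,0],[1,0.023,0.001,0,0]])

```text
time_s: 12.75
eef_pos: [532.2, 88.0, 164.8]
ee_rot: [2.062, 2.37, -0.0]
contact_force: [-0.8, -1.0, 1.0]
gripper_width: 92.7
grip_force: 0.0
```

```bash
python3 -c "
from h import *
goto(536,90,77,8)
i,K,Rc,o=cam('wrist');save(i,'w3')
print(proj([[536,90,114]],K,Rc,o))
g=cv2.cvtColor(i,cv2.COLOR_RGB2GRAY)[200:310,260:390]
m=(g>90).astype(np.uint8)
c=max(cv2.findContours(m,0,2)[0],key=cv2.contourArea); print(cv2.minEnclosingCircle(c),cv2.contourArea(c))"
```

```text
t 12.8 pos [532.2  88.  164.8] yaw 7.9 shift [0.0016 0.004  0.0879] turn -0.1 j6 -0.18 w 92.7 gf 0.0 F [-0.8 -1.   1. ]
[[327.2729064  259.06202481]]
((72.0, 52.481651306152344), 77.48121643066406) 8779.5
```

View pics/w3.png

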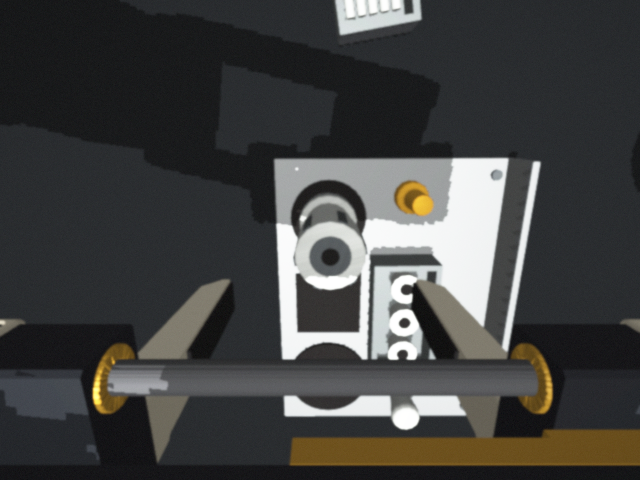

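Chuck top at (330,256) against a predicted (327,259), so I add about 1.5 mm in each axis.

apply_moves(steps=[[1,0.003,0.005,0.03,0],[1,0.003,0.005,0.065,0],[1,0.003,0.005,0.088,0],[1,0.003,0.005,0.088,0],[0,0.003,0.005,0.088,0],[0,0.003,0.005,0.088,0],[0,0.003,0.005,0.088,0],[0,0.003,0.005,0.088,0]])

```text
time_s: 13.6
eef_pos: [537.3, 92.6, 77.9]
ee_rot: [2.06, 2.37, 0.002]
contact_force: [-0.4, 0.8, -0.1]
gripper_width: 65.5
grip_force: 0.0
```

apply_moves(steps=[[0,0,0,0,0],[0,0,0,0,0],[0,0,0,0,0],[0,0,0,0,0],[0,0,0,0,0],[0,0,0,0,0]])

```text
time_s: 14.2
eef_pos: [536.6, 92.8, 77.0]
ee_rot: [2.061, 2.371, 0.0]
contact_force: [-1.0, 0.1, 5.2]
gripper_width: 47.9
grip_force: 30.0
```

```bash
python3 -c "
from h import *
goto(589,-306,72,3)"
```

```text
t 14.2 pos [536.6  92.8  77. ] yaw 8.0 shift [-0.4022 -0.0037  0.005 ] turn 5.0 j6 -0.17 w 47.9 gf 30.0 F [-1.   0.1  5.2]
```

apply_moves(steps=[[0,0,0,-0.025,0],[0,0,0,-0.06,0],[0,-0.02,0,-0.06,0],[0,-0.06,-0.001,-0.06,0],[0,-0.105,-0.001,-0.06,0],[0,-0.15,-0.002,-0.06,0],[0,-0.195,-0.002,-0.06,0],[0,-0.24,-0.003,-0.06,0]])

```text
time_s: 15.0
eef_pos: [566.1, -146.7, 135.2]
ee_rot: [-2.059, -2.369, 0.001]
contact_force: [1.1, -0.4, -3.8]
gripper_width: 47.6
grip_force: 30.0
```

apply_moves(steps=[[0,-0.045,0,0,1],[0,-0.09,0,0,3],[0,-0.13,-0.001,0,5],[0,-0.153,-0.001,0,5],[0,-0.162,-0.001,0,5],[0,-0.162,-0.001,0.02,5],[0,-0.162,-0.001,0.04,5],[0,-0.162,-0.001,0.05,5]])

```text
time_s: 15.8
eef_pos: [586.8, -303.7, 83.5]
ee_rot: [-2.158, -2.275, 0.0]
contact_force: [-0.1, 0.0, -4.6]
gripper_width: 47.9
grip_force: 30.0
```

```bash
python3 -c "
from h import *
goto(589,-306,71.5,3)"
```

```text
t 15.8 pos [ 586.8 -303.7   83.5] yaw 3.0 shift [-0.0024  0.0021  0.012 ] turn 0.0 j6 -0.7 w 47.9 gf 30.0 F [-0.1  0.  -4.6]
```

apply_moves(steps=[[0,0,0.002,0.006,0],[0,0,0.002,0.01,0],[0,0,0.002,0.0125,0],[0,0,0.002,0.0125,0],[0,0,0.002,0.0125,0],[0,0,0.002,0.0125,0]])

```text
time_s: 16.4
eef_pos: [590.8, -306.0, 74.9]
ee_rot: [2.162, 2.278, 0.0]
contact_force: [0.3, -0.6, -3.9]
gripper_width: 47.9
grip_force: 30.0
```

apply_moves(steps=[[0.75,0,0,0,0],[0.75,0,0,0,0],[0.75,0,0,0,0],[0.75,0,0,0,0],[0.75,0,0,-0.02,0],[0.75,0,0,-0.06,0],[0.75,0,0,-0.1,0],[0.75,0.04,0,-0.13,0]])

```text
time_s: 17.2
eef_pos: [589.0, -270.2, 206.7]
ee_rot: [2.164, 2.27, -0.001]
contact_force: [1.3, 0.4, 0.2]
gripper_width: 70.1
grip_force: 0.0
```

```bash
python3 - <<'E'
from h import *
i,K,Rc,o=cam('top'); np.savez('top1.npz',i=i,K=K,Rc=Rc,o=o)
save(np.vstack([cv2.resize(i[125:290,205:400],None,fx=2,fy=2,interpolation=2)[:, :390], cv2.resize(i[185:365,440:530],None,fx=1.5,fy=1.5)[:, :135].repeat(1,1) if False else np.zeros((1,390,3),np.uint8)]),'top1z')
j=np.zeros((540,800,3),np.uint8); j[:495,:585]=cv2.resize(i[125:290,205:400],(585,495),interpolation=2); j[:360,600:800]=cv2.resize(i[185:365,435:535],(200,360)); save(j,'t1')
goto(617,10,120,8)
E
```

```text
t 17.2 pos [ 590.6 -262.1  212.4] yaw 3.0 shift [0.2705 0.0399 0.0921] turn -5.0 j6 -0.65 w 69.6 gf 0.0 F [0.4 4.4 2.4]
```

View pics/t1.png

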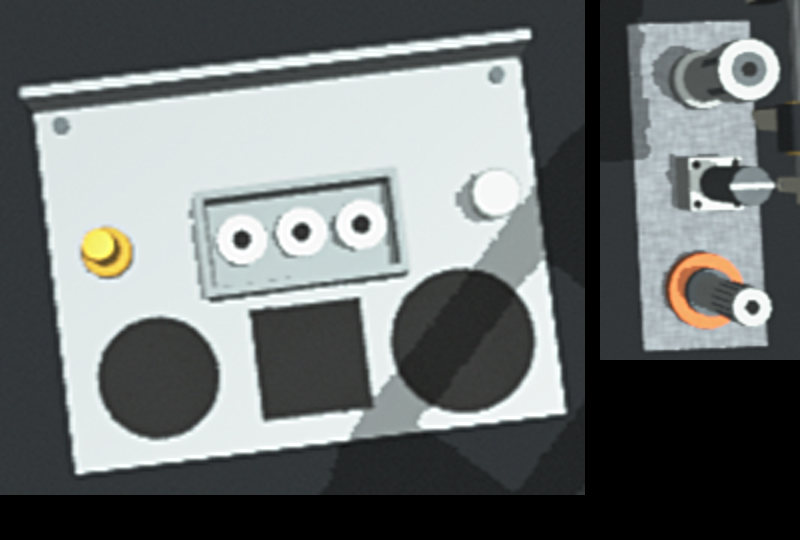

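All three stand upright on the mat, and the pads are clear: chuck pad at crop (158,377), block pad at (312,359), wheel pad at (463,340). Next I measure the pads, the tray and the base tray.

```bash
python3 - <<'E'
from h import *
d=np.load('top1.npz'); i,K,Rc,o=[d[k] for k in('i','K','Rc','o')]
g=cv2.cvtColor(i,cv2.COLOR_RGB2GRAY)
m=((g<85)).astype(np.uint8)
m=cv2.morphologyEx(m,cv2.MORPH_OPEN,np.ones((3,3)))
for c in cv2.findContours(m,cv2.RETR_LIST,2)[0]:
    (x,y),(w,h),a=r=cv2.minAreaRect(c)
    if 205<x<400 and 215<y<280 and 25<min(w,h)<60 and max(w,h)<70:
        M=cv2.moments(c); p=(M['m10']/M['m00'],M['m01']/M['m00'])
        b=ray(cv2.boxPoints(r),K,Rc,o,9); e=b[1]-b[0]
        print('pad',np.round(p,1),np.round((w,h,a),1),ray(p,K,Rc,o,9).round(1),ray((x,y),K,Rc,o,9).round(1),'ang',np.degrees(np.arctan2(e[1],e[0]))%90)
# tray: from pixel corners in crop (x3): outer rim
q=np.array([[192,192],[398,170],[407,272],[207,298]])/3+[205,125]
w=ray(q,K,Rc,o,45)[:,:2]; print('tray',w.round(1),w.mean(0))
E
```

```text
pad [257.4 250.5] [38.2 38.9 45. ] [[536.7  92.1   9. ]] [[536.2  92.4   9. ]] ang 46.52609209096449
pad [308.4 244.2] [36.1 36.1 83.2] [[549.7   3.1   9. ]] [[549.6   3.2   9. ]] ang 8.144982512829117
pad [358.9 238. ] [46. 46. 90.] [[562.5 -85.6   9. ]] [[562.5 -85.7   9. ]] ang 1.3180438219830108
tray [[639.6  71.8]
 [654.9 -43.6]
 [597.4 -49.7]
 [580.2  62. ]] [618.02385903  10.12930159]
```

apply_moves(steps=[[0.85,0.04,0.006,0.01,0],[0.85,0.085,0.012,0.02,-1],[0.85,0.13,0.019,0.03,-3],[0.85,0.175,0.026,0.04,-5],[0.85,0.22,0.033,0.05,-5],[0.85,0.255,0.038,0.06,-5],[0.85,0.27,0.04,0.06,-5],[0.85,0.27,0.04,0.06,-5]])

```text
time_s: 18.05
eef_pos: [614.1, 7.8, 144.2]
ee_rot: [-2.057, -2.374, 0.0]
contact_force: [-0.0, -1.2, -0.7]
gripper_width: 79.2
grip_force: 0.0
```

apply_moves(steps=[[0.85,0,0,0,0],[0.85,0,0,0,0]])

```text
time_s: 18.25
eef_pos: [614.7, 4.0, 144.8]
ee_rot: [2.062, 2.368, 0.0]
contact_force: [-0.3, 0.0, 0.0]
gripper_width: 79.0
grip_force: 0.0
```

```bash
python3 - <<'E'
from h import *
i,K,Rc,o=cam('wrist'); save(i,'w4'); np.savez('w4.npz',i=i,K=K,Rc=Rc,o=o); goto(617,10,90,8)
E
```

```text
t 18.3 pos [614.6   3.9 144.7] yaw 7.9 shift [0.0057 0.0031 0.0547] turn -0.1 j6 -0.31 w 78.9 gf 0.0 F [ 0.4 -0.1 -0.2]
```

View pics/w4.png

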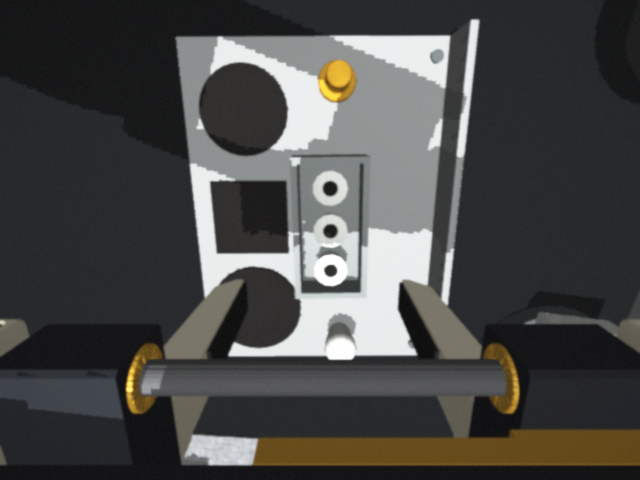

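The tray rim in the wrist view runs from about (291,155)–(369,155) at the top to (295,298)–(366,298) at the bottom, parallel to the fingers.

```bash
python3 - <<'E'
from h import *
d=np.load('w4.npz'); i,K,Rc,o=[d[k] for k in('i','K','Rc','o')]
w=ray([[291,155],[369,155],[366,298],[295,298]],K,Rc,o,45)[:,:2]
print(w.round(1),w.mean(0)); 
for a,b in((0,1),(3,2),(3,0),(2,1)): e=w[b]-w[a]; print(np.linalg.norm(e).round(1),np.degrees(np.arctan2(e[1],e[0])).round(1))
c=w.mean(0); goto(c[0],c[1],19,8)
E
```

```text
[[583.3  66.3]
 [640.9  74.3]
 [659.  -41.6]
 [599.7 -49.7]] [620.74695141  12.32241405]
58.1 7.9
59.8 7.9
117.2 98.0
117.3 98.9
t 18.3 pos [614.6   3.9 144.7] yaw 7.9 shift [0.0076 0.0071 0.1257] turn -0.1 j6 -0.31 w 78.9 gf 0.0 F [ 0.4 -0.1 -0.2]
```

apply_moves(steps=[[0.85,0.0065,0.006,0.03,0],[0.85,0.0065,0.006,0.06,0],[0.85,0.0065,0.006,0.09,0],[0.85,0.0065,0.006,0.11,0],[0.85,0.0065,0.006,0.122,0],[0.85,0.0065,0.006,0.126,0],[0.85,0.0065,0.006,0.126,0],[0,0.0065,0.006,0.126,0]])

```text
time_s: 19.1
eef_pos: [620.2, 12.7, 19.4]
ee_rot: [2.06, 2.369, 0.002]
contact_force: [0.6, -0.6, -0.1]
gripper_width: 74.9
grip_force: 0.0
```

apply_moves(steps=[[0,0,0,0,0],[0,0,0,0,0],[0,0,0,0,0],[0,0,0,0,0],[0,0,0,0,0]])

```text
time_s: 19.6
eef_pos: [619.9, 13.1, 19.2]
ee_rot: [2.06, 2.37, 0.001]
contact_force: [-0.8, -0.8, 6.1]
gripper_width: 59.8
grip_force: 30.0
```

```bash
python3 - <<'E'
from h import *
goto(534.8,302.3,130,-17.6)
E
```

```text
t 19.6 pos [619.9  13.1  19.2] yaw 8.0 shift [ 0.2982 -0.0438 -0.111 ] turn 25.6 j6 -0.3 w 59.8 gf 30.0 F [-0.8 -0.8  6.1]
```

apply_moves(steps=[[0,0,0,-0.02,0],[0,0,0,-0.05,0],[0,0,0,-0.09,0],[0,0.02,-0.003,-0.11,0],[0,0.055,-0.01,-0.11,-3],[0,0.095,-0.016,-0.11,-6],[0,0.135,-0.02,-0.11,-9.6],[0,0.165,-0.025,-0.11,-9.6]])

```text
time_s: 20.4
eef_pos: [569.7, 175.2, 127.2]
ee_rot: [-1.851, -2.536, 0.002]
contact_force: [0.1, -0.5, -4.9]
gripper_width: 59.6
grip_force: 30.0
```

apply_moves(steps=[[0,0.01,0,0,0],[0,0.015,0,0,0],[0,0.015,0,0,0],[0,0.015,0,0,0]])

```text
time_s: 20.8
eef_pos: [567.3, 186.2, 127.9]
ee_rot: [1.857, 2.534, -0.001]
contact_force: [0.3, -0.3, -3.8]
gripper_width: 60.1
grip_force: 30.0
```

```bash
python3 - <<'E'
from h import *
i,K,Rc,o=cam('wrist'); save(i,'w5'); np.savez('w5.npz',i=i,K=K,Rc=Rc,o=o); goto(534.8,302.3,130,17.6)
E
```

```text
t 20.9 pos [567.4 186.1 127.9] yaw 17.5 shift [ 0.1207  0.0039 -0.0021] turn -0.1 j6 -0.18 w 60.0 gf 30.0 F [-0.6 -1.  -3.9]
```

View pics/w5.png

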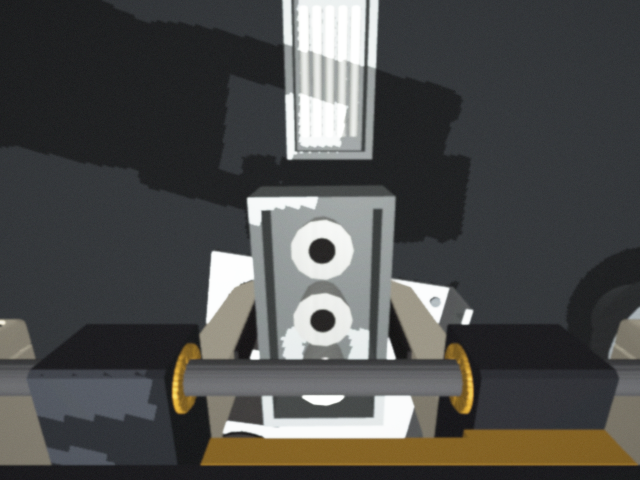

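apply_moves(steps=[[0,0.01,0,0,0],[0,0.016,0,0,0],[0,0.016,0,0,0],[0,0.016,0,0,0]])

```text
time_s: 21.25
eef_pos: [562.1, 202.7, 128.2]
ee_rot: [1.855, 2.535, -0.0]
contact_force: [-0.3, -0.6, -4.8]
gripper_width: 60.1
grip_force: 30.0
```

```bash
python3 - <<'E'
from h import *
i,K,Rc,o=cam('wrist'); np.savez('w6.npz',i=i,K=K,Rc=Rc,o=o); goto(534.8,302.3,130,17.6)
j=np.zeros((600,800,3),np.uint8); j[:, :480]=cv2.resize(i[0:230,240:424],(480,600),interpolation=2); j[:600,500:800]=cv2.resize(i[170:440,240:375],(300,600),interpolation=2)
save(cv2.resize(i[0:220,200:430],(627,600),interpolation=2),'w6')
E
```

```text
t 21.3 pos [562.1 202.6 128.2] yaw 17.6 shift [ 0.1033  0.0041 -0.0018] turn 0.0 j6 -0.15 w 59.7 gf 30.0 F [-0.4 -0.  -5.2]
```

View pics/w6.png

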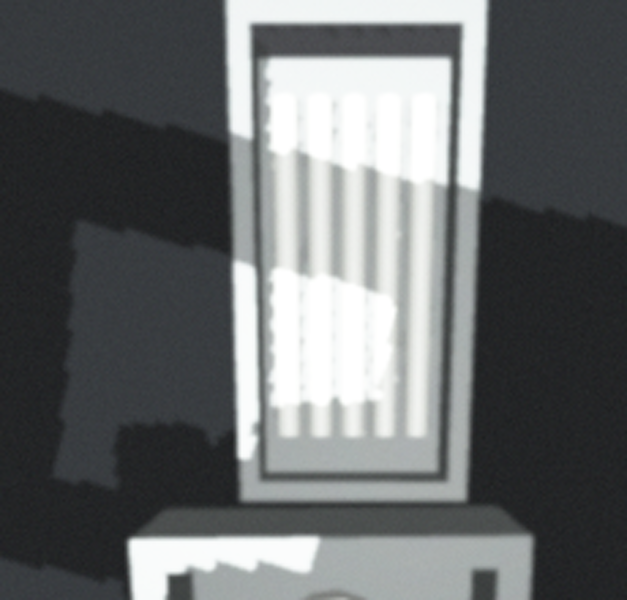

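```bash
python3 - <<'E'
from h import *
d=np.load('w6.npz'); i,K,Rc,o=[d[k] for k in('i','K','Rc','o')]
w=ray([[292.4,8.8],[369.4,8.8],[363.2,176],[297.2,176]],K,Rc,o,40)[:,:2]; b=w.mean(0)
print('base',w.round(1),b.round(1))
for a,c in((0,1),(3,2),(3,0),(2,1)): e=w[c]-w[a]; print(np.linalg.norm(e).round(1),np.degrees(np.arctan2(e[1],e[0])).round(1))
u=ray([[287.6,183.7],[371.3,183.7]],K,Rc,o,40)[:,:2]; print('outer near mid',u.mean(0).round(1),'-> c',(u.mean(0)+58*np.array([-np.sin(np.radians(17.6)),np.cos(np.radians(17.6))])).round(1))
h=ray([[246.9,197.6],[395.8,196.2]],K,Rc,o,154)[:,:2]; e=h[1]-h[0]
print('held',h.round(1),np.linalg.norm(e),np.degrees(np.arctan2(e[1],e[0])))
s=ctrl.observe(); R=cv2.Rodrigues(np.array(s['ee_rot'],float))[0]
f=lambda p:(R.T@(np.r_[p,128.2]-s['eef_pos']))[:2].round(1)
print('tool coords: held end mid',f(h.mean(0)),'base',f(b))
E
```

```text
base [[497.  347.2]
 [543.8 362. ]
 [575.4 261.3]
 [529.8 246.8]] [536.5 304.3]
49.1 17.6
47.9 17.6
105.6 108.1
105.6 107.4
outer near mid [553.8 248.6] -> c [536.3 303.9]
held [[516.5 246.9]
 [574.2 265.9]] 60.756052267679394 18.1477327618245
tool coords: held end mid [56.3  0.3] base [104.7   6.4]
```

apply_moves(steps=[[0,0.03,0.001,0,0],[0,0.06,0.003,0,0],[0,0.09,0.005,0,0],[0,0.1055,0.0055,0,0],[0,0.1055,0.0055,0.02,0],[0,0.1055,0.0055,0.04,0],[0,0.1055,0.0055,0.055,0],[0,0.1055,0.0055,0.06,0]])

```text
time_s: 22.1
eef_pos: [534.4, 304.0, 66.2]
ee_rot: [-1.854, -2.534, 0.005]
contact_force: [-0.4, -0.7, -3.9]
gripper_width: 60.0
grip_force: 30.0
```

apply_moves(steps=[[0,0,0,0,0],[0,0,0,0,0],[0,0,0,0,0]])

```text
time_s: 22.4
eef_pos: [536.3, 304.9, 69.3]
ee_rot: [1.855, 2.534, 0.003]
contact_force: [0.1, -0.0, -3.4]
gripper_width: 59.6
grip_force: 30.0
```

```bash
python3 - <<'E'
from h import *
goto(534.9,303.2,46,17.6)
for n in('top','scene','wrist'):
    i,K,Rc,o=cam(n); np.savez(n+'7.npz',i=i,K=K,Rc=Rc,o=o)
    if n=='scene': save(cv2.resize(i[270:450,380:580],(666,600),interpolation=2),'s7')
s=ctrl.observe();print(s['eef_pos'])
E
```

```text
t 22.4 pos [536.3 304.9  69.3] yaw 17.6 shift [-0.0012 -0.0019  0.0233] turn -0.0 j6 0.03 w 59.6 gf 30.0 F [ 0.1 -0.  -3.4]
[535.92676532 304.91316372  68.95950489]
```

View pics/s7.png

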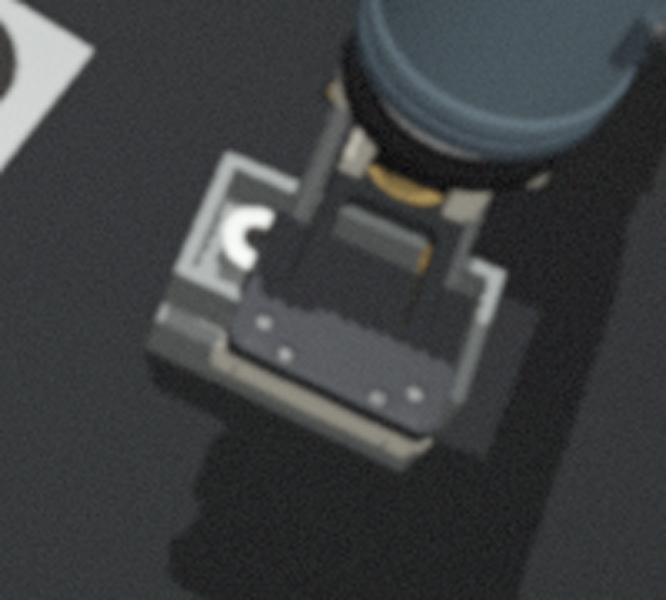

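Scene view shows the held tray aligned above the base. I lower it in stages and watch the force.

apply_moves(steps=[[0,0,0,0.005,0],[0,0,0,0.01,0],[0,0,0,0.014,0],[0,0,0,0.017,0],[0,0,0,0.017,0]])

```text
time_s: 23.05
eef_pos: [535.0, 304.6, 50.3]
ee_rot: [-1.855, -2.534, 0.002]
contact_force: [-0.8, 0.9, -3.6]
gripper_width: 59.9
grip_force: 30.0
```

apply_moves(steps=[[0,0,0,0.0015,0],[0,0,0,0.003,0],[0,0,0,0.003,0],[0,0,0,0.003,0]])

```text
time_s: 23.45
eef_pos: [535.5, 304.9, 48.2]
ee_rot: [1.855, 2.535, 0.0]
contact_force: [-0.9, 0.1, -4.3]
gripper_width: 60.0
grip_force: 30.0
```

```bash
python3 - <<'E'
from h import *
goto(534.9,303.2,46,17.6)
E
```

```text
t 23.4 pos [535.5 304.9  48.2] yaw 17.6 shift [-0.0014 -0.0011  0.0022] turn -0.0 j6 0.03 w 60.0 gf 30.0 F [-0.9  0.1 -4.3]
```

apply_moves(steps=[[0,0,0,0.001,0],[0,0,0,0.002,0],[0,0,0,0.003,0],[0,0,0,0.003,0],[0,0,0,0.003,0]])

```text
time_s: 23.95
eef_pos: [535.6, 304.9, 46.2]
ee_rot: [1.855, 2.535, 0.001]
contact_force: [-3.5, -1.3, 5.5]
gripper_width: 60.0
grip_force: 30.0
```

Contact at 46.2 mm, which is the stacked height. I release it, opening only a little since nothing needs more.

apply_moves(steps=[[0.85,0,0,-0.001,0],[0.85,0,0,-0.001,0],[0.85,0,0,-0.001,0],[0.85,0,0,-0.001,0],[0.85,0,0,-0.001,0],[0.85,0,0,-0.03,0],[0.85,0,0,-0.07,0],[0.85,0,0,-0.11,0]])

```text
time_s: 24.75
eef_pos: [534.9, 304.6, 155.7]
ee_rot: [-1.855, -2.534, 0.002]
contact_force: [0.1, 0.1, 0.8]
gripper_width: 79.5
grip_force: 0.0
```

apply_moves(steps=[[0.85,-0.05,0,0,0],[0.85,-0.1,0,0,0],[0.85,-0.13,0,0,0],[0.85,-0.13,0,0,0],[0.85,-0.13,0,0,0],[0.85,-0.13,0,0,0]])

```text
time_s: 25.35
eef_pos: [574.4, 181.8, 155.0]
ee_rot: [-1.854, -2.535, -0.0]
contact_force: [-0.4, -0.3, -0.2]
gripper_width: 79.3
grip_force: 0.0
```

```bash
python3 - <<'E'
from h import *
goto(590,-306,170,3)
i,K,Rc,o=cam('wrist'); np.savez('w8.npz',i=i,K=K,Rc=Rc,o=o); print(proj([536,304,72],K,Rc,o))
t,_,_,_=cam('top')
j=np.zeros((600,800,3),np.uint8); j[:480,:480]=cv2.resize(i[0:240,200:440],(480,480),interpolation=2); j[:280,490:790]=cv2.resize(t[205:298,80:180],(300,280),interpolation=2); save(j,'w8')
E
```

```text
t 25.4 pos [574.4 181.8 155. ] yaw 17.6 shift [-0.4696 -0.1329 -0.0152] turn 14.6 j6 -0.19 w 79.3 gf 0.0 F [-0.4 -0.3 -0.2]
[[321.7267463   58.12841244]]
```

View pics/w8.png

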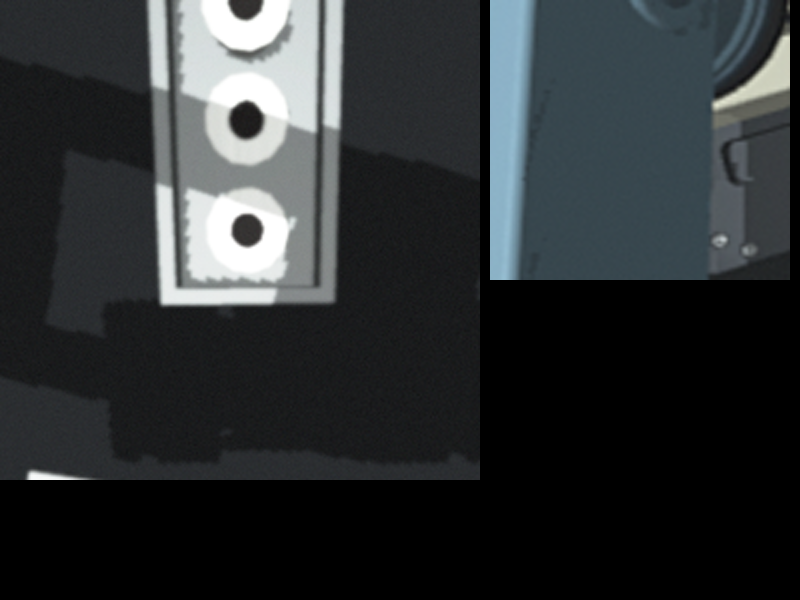

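The tray sits on the base with the lower tray completely hidden; its centre collet is at (323,59.5) against a predicted (322,58). Next is the chuck.

apply_moves(steps=[[0.85,-0.045,-0.013,-0.015,2],[0.85,-0.092,-0.026,-0.015,4],[0.85,-0.139,-0.039,-0.015,6],[0.85,-0.186,-0.052,-0.015,8],[0.85,-0.233,-0.065,-0.015,10],[0.85,-0.28,-0.079,-0.015,12],[0.85,-0.327,-0.092,-0.015,14],[0.85,-0.374,-0.106,-0.015,14.6]])

```text
time_s: 26.25
eef_pos: [587.1, -208.2, 170.2]
ee_rot: [2.162, 2.28, 0.001]
contact_force: [0.8, 0.7, 0.2]
gripper_width: 79.2
grip_force: 0.0
```

```bash
python3 - <<'E'
from h import *
goto(590,-306,170,3)
i,K,Rc,o=cam('wrist'); np.savez('w9.npz',i=i,K=K,Rc=Rc,o=o)
E
```

```text
t 26.2 pos [ 587.1 -208.2  170.2] yaw 3.0 shift [-0.0978 -0.0023  0.0002] turn 0.0 j6 -0.57 w 79.2 gf 0.0 F [0.8 0.7 0.2]
```

apply_moves(steps=[[0.85,-0.045,-0.001,0,0],[0.85,-0.085,-0.0015,0,0],[0.85,-0.098,-0.0015,0,0],[0.85,-0.098,-0.0015,0,0],[0.85,-0.098,-0.0015,0.03,0],[0.85,-0.098,-0.0015,0.06,0],[0.85,-0.098,-0.0015,0.09,0],[0.85,-0.098,-0.0015,0.098,0]])

```text
time_s: 27.1
eef_pos: [588.9, -301.3, 68.6]
ee_rot: [-2.155, -2.276, 0.0]
contact_force: [0.5, 0.2, -0.3]
gripper_width: 79.0
grip_force: 0.0
```

apply_moves(steps=[[0.85,0,0,0,0],[0,0,0,0,0],[0,0,0,0,0],[0,0,0,0,0],[0,0,0,0,0],[0,0,0,0,0],[0,0,0,0,0],[0,0,0,0,0]])

```text
time_s: 27.9
eef_pos: [590.8, -305.9, 73.0]
ee_rot: [2.162, 2.278, 0.0]
contact_force: [-0.2, 0.6, 5.6]
gripper_width: 48.2
grip_force: 30.0
```

```bash
python3 - <<'E'
from h import *
goto(536.5,92.2,79,8)
E
```

```text
t 27.9 pos [ 590.8 -305.9   73. ] yaw 3.0 shift [ 0.4004 -0.0334 -0.0063] turn -5.0 j6 -0.7 w 48.2 gf 30.0 F [-0.2  0.6  5.6]
```

apply_moves(steps=[[0,0,0,-0.025,0],[0,0,0,-0.06,0],[0,0.02,-0.002,-0.06,0],[0,0.06,-0.005,-0.06,-1],[0,0.105,-0.009,-0.06,-2],[0,0.15,-0.0125,-0.06,-3],[0,0.195,-0.016,-0.06,-4],[0,0.24,-0.02,-0.06,-5]])

```text
time_s: 28.7
eef_pos: [556.5, -65.1, 130.8]
ee_rot: [-2.059, -2.369, 0.001]
contact_force: [0.7, 1.5, -4.7]
gripper_width: 47.8
grip_force: 30.0
```

```bash
python3 - <<'E'
from h import *
goto(536.5,92.2,79,8)
E
```

```text
t 28.7 pos [556.5 -65.1 130.8] yaw 8.0 shift [0.1584 0.0022 0.052 ] turn 0.0 j6 -0.46 w 47.8 gf 30.0 F [ 0.7  1.5 -4.7]
```

apply_moves(steps=[[0,0.045,0.001,0,0],[0,0.09,0.001,0,0],[0,0.13,0.002,0,0],[0,0.15,0.002,0,0],[0,0.158,0.002,0,0],[0,0.158,0.002,0,0],[0,0.158,0.002,0.02,0],[0,0.158,0.002,0.035,0]])

```text
time_s: 29.5
eef_pos: [538.2, 88.2, 96.4]
ee_rot: [2.062, 2.369, -0.001]
contact_force: [-0.6, -0.7, -5.1]
gripper_width: 47.9
grip_force: 30.0
```

apply_moves(steps=[[0,0,0,0,0],[0,0,0,0,0]])

```text
time_s: 29.7
eef_pos: [538.0, 88.5, 97.0]
ee_rot: [-2.063, -2.369, 0.001]
contact_force: [-0.6, -0.6, -4.8]
gripper_width: 47.4
grip_force: 30.0
```

```bash
python3 - <<'E'
from h import *
goto(536.5,92.2,79,8)
E
```

```text
t 29.7 pos [538.   88.5  97. ] yaw 7.9 shift [ 0.0039 -0.001   0.018 ] turn -0.1 j6 -0.18 w 47.4 gf 30.0 F [-0.6 -0.6 -4.8]
```

apply_moves(steps=[[0,0.004,-0.001,0.006,0],[0,0.004,-0.001,0.012,0],[0,0.004,-0.001,0.016,0],[0,0.004,-0.001,0.018,0],[0,0.004,-0.001,0.018,0],[0,0.004,-0.001,0.018,0]])

```text
time_s: 30.3
eef_pos: [536.5, 93.6, 79.2]
ee_rot: [2.061, 2.371, 0.0]
contact_force: [-0.3, -0.5, -5.0]
gripper_width: 47.7
grip_force: 30.0
```

apply_moves(steps=[[0.8,0,0,0,0],[0.8,0,0,0,0],[0.8,0,0,0,0],[0.8,0,0,0,0],[0.8,0,0,-0.02,0],[0.8,0,0,-0.06,0],[0.8,0,0,-0.085,0],[0.8,-0.03,0,-0.085,0]])

```text
time_s: 31.1
eef_pos: [542.9, 66.0, 168.7]
ee_rot: [2.053, 2.37, 0.009]
contact_force: [0.8, -0.6, -0.7]
gripper_width: 74.4
grip_force: 0.0
```

```bash
python3 - <<'E'
from h import *
goto(499.8,-311.2,155,3)
E
```

```text
t 31.1 pos [542.9  66.  168.7] yaw 8.2 shift [-0.3672 -0.0965  0.013 ] turn 5.2 j6 -0.23 w 74.4 gf 0.0 F [ 0.8 -0.6 -0.7]
```

apply_moves(steps=[[0.8,-0.045,-0.012,0.01,1],[0.8,-0.092,-0.024,0.01,2],[0.8,-0.139,-0.0365,0.01,3],[0.8,-0.186,-0.049,0.01,4],[0.8,-0.233,-0.061,0.01,5],[0.8,-0.28,-0.073,0.01,5],[0.8,-0.327,-0.086,0.01,5],[0.8,-0.365,-0.096,0.01,5]])

```text
time_s: 31.9
eef_pos: [495.6, -313.8, 154.4]
ee_rot: [2.163, 2.277, -0.0]
contact_force: [1.1, 0.5, 0.5]
gripper_width: 74.5
grip_force: 0.0
```

apply_moves(steps=[[0.8,0,0,0,0],[0.8,0,0,0,0],[0.8,0,0,0,0]])

```text
time_s: 32.2
eef_pos: [496.3, -309.7, 154.0]
ee_rot: [-2.161, -2.279, -0.001]
contact_force: [0.5, -0.1, 0.1]
gripper_width: 74.6
grip_force: 0.0
```

```bash
python3 - <<'E'
from h import *
goto(499.8,-311.2,66,3)
i,K,Rc,o=cam('wrist'); save(i[:,160:480],'w10'); print(proj([[499.8,-311.2,103],[405.7,-312,103]],K,Rc,o))
E
```

```text
t 32.2 pos [ 496.3 -309.7  154. ] yaw 3.0 shift [-0.0018  0.0035  0.088 ] turn 0.0 j6 -0.8 w 74.6 gf 0.0 F [ 0.5 -0.1  0.1]
[[326.44522158 263.70087294]
 [184.87827501 257.83031415]]
```

View pics/w10.png

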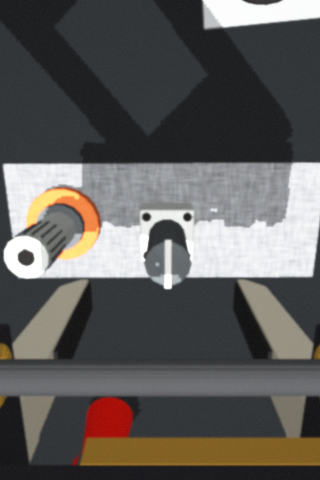

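Block post top at (327,263), as predicted (326,264); wheel top at (186,257), also as predicted.

apply_moves(steps=[[0.8,-0.0015,0.0035,0.03,0],[0.8,-0.0015,0.0035,0.06,0],[0.8,-0.0015,0.0035,0.08,0],[0.8,-0.0015,0.0035,0.087,0],[0.8,-0.0015,0.0035,0.087,0],[0,-0.0015,0.0035,0.087,0],[0,-0.0015,0.0035,0.087,0],[0,-0.0015,0.0035,0.087,0]])

```text
time_s: 33.05
eef_pos: [500.5, -312.7, 68.4]
ee_rot: [2.161, 2.277, 0.0]
contact_force: [0.8, -0.2, 0.3]
gripper_width: 55.1
grip_force: 0.0
```

apply_moves(steps=[[0,0,0,0,0],[0,0,0,0,0],[0,0,0,0,0],[0,0,0,0,0],[0,0,0,0,0],[0,0,0,0,0]])

```text
time_s: 33.65
eef_pos: [499.9, -312.4, 67.3]
ee_rot: [2.162, 2.279, -0.0]
contact_force: [-0.1, 0.5, 3.2]
gripper_width: 31.7
grip_force: 30.0
```

```bash
python3 - <<'E'
from h import *
goto(549,3,72,8)
E
```

```text
t 33.6 pos [ 499.9 -312.4   67.3] yaw 3.0 shift [ 0.3124  0.0655 -0.0047] turn -5.0 j6 -0.8 w 31.7 gf 30.0 F [-0.1  0.5  3.2]
```

apply_moves(steps=[[0,0,0,-0.025,0],[0,0,0,-0.06,0],[0,0.02,0.004,-0.06,0],[0,0.055,0.0115,-0.06,-1],[0,0.1,0.021,-0.06,-2],[0,0.145,0.0305,-0.06,-3],[0,0.19,0.04,-0.06,-4],[0,0.23,0.048,-0.06,-5]])

```text
time_s: 34.45
eef_pos: [534.1, -76.3, 125.1]
ee_rot: [-2.057, -2.369, 0.001]
contact_force: [0.5, -0.7, -5.1]
gripper_width: 31.8
grip_force: 30.0
```

```bash
python3 - <<'E'
from h import *
goto(549,2,92,8)
E
```

```text
t 34.5 pos [534.1 -76.3 125.1] yaw 8.1 shift [0.0753 0.0258 0.0332] turn 0.1 j6 -0.49 w 31.8 gf 30.0 F [ 0.5 -0.7 -5.1]
```

apply_moves(steps=[[0,0.035,0.012,0,0],[0,0.06,0.02,0,0],[0,0.075,0.025,0,0],[0,0.075,0.025,0.015,0],[0,0.075,0.025,0.03,0],[0,0.075,0.025,0.033,0],[0,0.075,0.025,0.033,0],[0,0.075,0.025,0.033,0]])

```text
time_s: 35.25
eef_pos: [550.2, -2.5, 94.3]
ee_rot: [2.062, 2.37, 0.0]
contact_force: [0.4, -0.8, -4.9]
gripper_width: 31.4
grip_force: 30.0
```

```bash
python3 - <<'E'
from h import *
goto(549,2,73.5,8)
E
```

```text
t 35.2 pos [550.2  -2.5  94.3] yaw 8.0 shift [ 0.0047 -0.0005  0.0208] turn -0.0 j6 -0.35 w 31.4 gf 30.0 F [ 0.4 -0.8 -4.9]
```

apply_moves(steps=[[0,0.0045,-0.0005,0.007,0],[0,0.0045,-0.0005,0.014,0],[0,0.0045,-0.0005,0.018,0],[0,0.0045,-0.0005,0.0205,0],[0,0.0045,-0.0005,0.0205,0],[0,0.0045,-0.0005,0.0205,0]])

```text
time_s: 35.85
eef_pos: [549.1, 2.0, 73.6]
ee_rot: [2.061, 2.371, 0.0]
contact_force: [-0.9, -0.1, -3.6]
gripper_width: 31.8
grip_force: 30.0
```

apply_moves(steps=[[0.65,0,0,0,0],[0.65,0,0,0,0],[0.65,0,0,0,0],[0.65,0,0,0,0],[0.65,0,0,-0.02,0],[0.65,0,0,-0.06,0],[0.65,0,0,-0.085,0],[0.65,-0.03,0,-0.085,0]])

```text
time_s: 36.65
eef_pos: [555.4, -25.8, 163.2]
ee_rot: [2.053, 2.37, 0.007]
contact_force: [0.2, -1.6, 0.4]
gripper_width: 60.4
grip_force: 0.0
```

```bash
python3 - <<'E'
from h import *
goto(406,-312.5,150,3)
E
```

```text
t 36.6 pos [555.4 -25.8 163.2] yaw 8.2 shift [-0.2624 -0.1888  0.0122] turn 5.2 j6 -0.39 w 60.4 gf 0.0 F [ 0.2 -1.6  0.4]
```

apply_moves(steps=[[0.8,-0.037,-0.027,0.01,1],[0.8,-0.074,-0.053,0.01,2],[0.8,-0.111,-0.08,0.01,3],[0.8,-0.148,-0.107,0.01,4],[0.8,-0.185,-0.133,0.01,5],[0.8,-0.222,-0.16,0.01,5],[0.8,-0.26,-0.188,0.01,5],[0.8,-0.26,-0.188,0.01,5]])

```text
time_s: 37.45
eef_pos: [400.9, -316.5, 149.0]
ee_rot: [2.168, 2.271, -0.003]
contact_force: [0.3, 1.1, -0.3]
gripper_width: 74.1
grip_force: 0.0
```

apply_moves(steps=[[0.8,0,0,0,0],[0.8,0,0,0,0]])

```text
time_s: 37.65
eef_pos: [403.4, -310.3, 148.6]
ee_rot: [-2.162, -2.279, -0.001]
contact_force: [-0.2, -0.2, -0.6]
gripper_width: 74.7
grip_force: 0.0
```

```bash
python3 - <<'E'
from h import *
goto(405.8,-312.3,67.5,3)
E
```

```text
t 37.6 pos [ 403.4 -310.3  148.6] yaw 3.0 shift [-0.0021  0.0023  0.0811] turn 0.0 j6 -0.93 w 74.7 gf 0.0 F [-0.2 -0.2 -0.6]
```

apply_moves(steps=[[0.8,-0.002,0.0025,0.03,0],[0.8,-0.002,0.0025,0.06,0],[0.8,-0.002,0.0025,0.08,0],[0.8,-0.002,0.0025,0.081,0],[0,-0.002,0.0025,0.081,0],[0,-0.002,0.0025,0.081,0],[0,-0.002,0.0025,0.081,0],[0,-0.002,0.0025,0.081,0]])

```text
time_s: 38.45
eef_pos: [406.3, -313.5, 68.7]
ee_rot: [2.161, 2.278, -0.0]
contact_force: [0.1, 0.2, 0.1]
gripper_width: 46.9
grip_force: 0.0
```

apply_moves(steps=[[0,0,0,0,0],[0,0,0,0,0],[0,0,0,0,0],[0,0,0,0,0],[0,0,0,0,0]])

```text
time_s: 38.95
eef_pos: [405.9, -313.3, 67.9]
ee_rot: [2.162, 2.278, 0.0]
contact_force: [0.0, 1.4, 2.6]
gripper_width: 29.3
grip_force: 30.0
```

```bash
python3 - <<'E'
from h import *
goto(562.5,-86,73,8)
E
```

```text
t 39.0 pos [ 405.9 -313.3   67.9] yaw 3.0 shift [ 0.2188  0.1683 -0.0051] turn -5.0 j6 -0.93 w 29.3 gf 30.0 F [0.  1.4 2.6]
```

apply_moves(steps=[[0,0,0,-0.025,0],[0,0,0,-0.06,0],[0,0.014,0.011,-0.06,-1],[0,0.045,0.035,-0.06,-2],[0,0.077,0.059,-0.06,-3],[0,0.109,0.084,-0.06,-4],[0,0.141,0.108,-0.06,-5],[0,0.172,0.132,-0.06,-5]])

```text
time_s: 39.75
eef_pos: [528.3, -132.6, 126.6]
ee_rot: [-2.059, -2.37, 0.001]
contact_force: [0.6, 0.3, -3.8]
gripper_width: 29.7
grip_force: 30.0
```

```bash
python3 - <<'E'
from h import *
goto(562.5,-86.5,93,8)
E
```

```text
t 39.8 pos [ 528.3 -132.6  126.6] yaw 8.0 shift [0.0408 0.0403 0.0335] turn 0.0 j6 -0.59 w 29.7 gf 30.0 F [ 0.6  0.3 -3.8]
```

apply_moves(steps=[[0,0.025,0.025,0,0],[0,0.041,0.04,0,0],[0,0.041,0.04,0,0],[0,0.041,0.04,0.015,0],[0,0.041,0.04,0.03,0],[0,0.041,0.04,0.033,0],[0,0.041,0.04,0.033,0],[0,0.041,0.04,0.033,0]])

```text
time_s: 40.55
eef_pos: [562.4, -88.8, 95.0]
ee_rot: [2.062, 2.37, -0.0]
contact_force: [1.0, 0.7, -4.3]
gripper_width: 29.6
grip_force: 30.0
```

```bash
python3 - <<'E'
from h import *
goto(562.5,-86.5,74,8)
E
```

```text
t 40.5 pos [562.4 -88.8  95. ] yaw 8.0 shift [0.0023 0.0004 0.021 ] turn -0.0 j6 -0.49 w 29.6 gf 30.0 F [ 1.   0.7 -4.3]
```

apply_moves(steps=[[0,0.002,0.0005,0.007,0],[0,0.002,0.0005,0.014,0],[0,0.002,0.0005,0.018,0],[0,0.002,0.0005,0.0205,0],[0,0.002,0.0005,0.0205,0],[0,0.002,0.0005,0.0205,0]])

```text
time_s: 41.15
eef_pos: [562.8, -86.2, 74.1]
ee_rot: [2.061, 2.371, 0.0]
contact_force: [0.3, 0.2, -4.3]
gripper_width: 29.6
grip_force: 30.0
```

apply_moves(steps=[[0.65,0,0,0,0],[0.65,0,0,0,0],[0.65,0,0,0,0],[0.65,0,0,0,0],[0.65,0,0,-0.02,0],[0.65,0,0,-0.06,0],[0.65,0,0,-0.1,0],[0.65,-0.03,0,-0.12,0]])

```text
time_s: 41.95
eef_pos: [568.0, -113.9, 198.3]
ee_rot: [2.054, 2.372, 0.004]
contact_force: [1.9, -1.3, -0.3]
gripper_width: 60.3
grip_force: 0.0
```

apply_moves(steps=[[0.65,-0.05,-0.02,0,0],[0.65,-0.1,-0.05,0,0],[0.65,-0.14,-0.1,0,0],[0.65,-0.18,-0.13,0,0],[0.65,-0.2,-0.15,0,0],[0.65,-0.2,-0.15,0,0],[0.65,-0.2,-0.15,0,0],[0.65,-0.2,-0.15,0,0]])

```text
time_s: 42.75
eef_pos: [446.6, -334.1, 194.2]
ee_rot: [-2.061, -2.371, -0.001]
contact_force: [-0.5, 0.3, -0.4]
gripper_width: 60.4
grip_force: 0.0
```

```bash
python3 - <<'E'
from h import *
i,K,Rc,o=cam('top'); save(cv2.resize(i[125:290,85:400],None,fx=2.5,fy=2.5,interpolation=2),'fin')
f=lambda p,z:(proj(p+[z],K,Rc,o)-[85,125]).ravel()*2.5
for n,p,z in(('chuck',[536.5,92.2],114),('block',[549.6,3.1],109),('wheel',[562.5,-85.7],109),('tray',[536,303.5],72)): print(n,f(p,z).round())
E
```

```text
chuck [414. 309.]
block [561. 291.]
wheel [705. 274.]
tray [ 91. 305.]
```

View pics/fin.png

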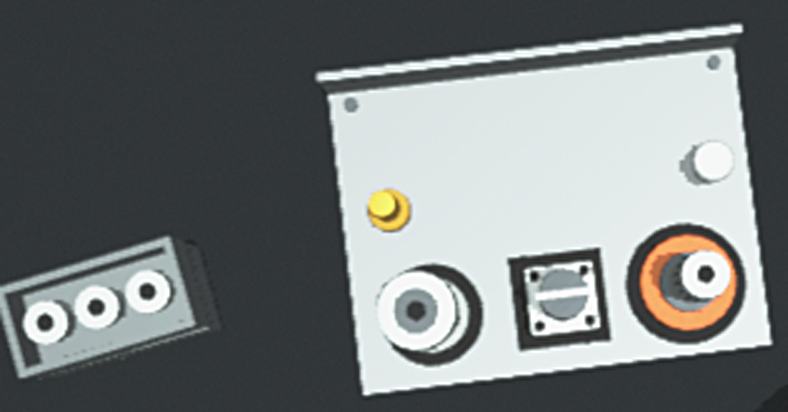

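Final top view: the chuck top (416,312), block (563,295) and wheel (706,273) are all over their own pads, within about 2 mm of prediction. The tray is stacked with its centre at (96,307), and the brass master is unmoved at (388,209).

```bash
python3 -c "
from cell import ctrl
print(ctrl.finish_job())"
```

```text
the job is handed in; nothing more can be done
None
```

Job handed in at about 43 s of robot time: the tray is stacked on the base tray, all three toolholders stand upright on their own pads, and the setting master has not moved; the judge returned no verdict.

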